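# Twist-lock a fresh filter into the fume extractor

### The arm

A 6-joint arm with a two-finger parallel gripper is mounted at the origin on the work surface. World frame = base frame: x ahead of the robot, y to its left, z up, the work surface at z = 0. Lengths are in m, angles in rad, forces in N, time in s.
With the tool pointing down it reaches from about 0.275 to 0.85 m from the base axis. Payload 19 kg.
Tool frame: the origin (TCP) lies midway between the tips of the shut fingers; the grasp point (between the pads) lies 19 mm behind it; x points along the fingers, y is the direction in which the jaws open and shut, and the axes are right-handed (so a half turn about x gives the same grasp; the last joint's range is limited). The gripper opens to 85 mm and grips with 20 to 120 N. Pads are 22 mm wide; open, the fingers measure 114 mm over their backs; the gripper's body (76 mm by 85 mm) begins 54 mm behind the grasp point. The pads swing forward as they close: fully open they stand 13 mm farther back than shut.
Start: joints at [-1.423, 0.15, 1.437, -0, 1.554, -0.134], TCP at [0.16, -0.552, 0.231] pointing down, gripper open.
Joint ranges: [-2.8, 2.8], [-0.68, 2.1], [0.12, 2.68], [-1.39, 4.53], [0.16, 2.79], [-2.81, 2.81]. Speed limits (rad/s): [1.89, 1.89, 2.22, 3.01, 3.01, 3.01].

### API

Orientations are given as a unit quaternion [x, y, z, w].
In Python, from plant import manip gives the robot as it stands.
- The arm moves only by the tool step_arm, never from a script. Its argument "steps" is text: rows parted by semicolons, each of 6 numbers parted by spaces: the shift along the world's x, y, z in mm, then the turn, a rotation vector about the world's x, y, z in degrees. In form: tx ty tz rx ry rz; .... A call has exactly 8 rows; each row is the pose to reach, as a shift and turn from the pose commanded when the call began; what a row does not reach only later rows make up. A row lasts 1/10 s, in which the tool goes at most 50 mm and 8.59 degrees, less where a joint would pass 70% of its speed; a pose out of reach is approached as far as the arm can. A call with a gripper value outside its range is refused whole. "claw" is the closure, from -1 (fully open) to 1 (shut), set as the call begins (left out, the last holds). The fingers move at their own pace and stop on an object; "squeeze" is the grip in N (left out, the last holds). Time passes only in rows, so rows that repeat a pose let the fingers close, or fill a call up. It gives the time, the measured TCP pose, the force and the opening at its end, in the units of the state.
- manip.read_state(): the state, without advancing time (a new reading comes with each control period).
- manip.grab_frame(name): name is "scene" or "top" or "wrist"; returns a dict with "image" (480x640x3 uint8, blue, green, red), "vertical_fov" (degrees; the focal length in pixels is half the picture's height over the tangent of half this angle, whatever the lens; pixels are square), "cx", "cy" (the principal point, pixels), "k1" (the pictures are not rectified: a ray, as slopes to the right and down, at radius r is drawn at 1 + k1 r^2 times it, then the intrinsics apply), "R" (3x3) and "t" (3): a world point X has camera coordinates R X + t. Camera axes: x right, y down, z forward; pixel columns grow to the right and rows downward; lengths in m; the calibration is good to about 2 mm. A picture is of the moment at which its call begins. There is no depth.
- manip.hand_in(): hands the job in, once; it reports no verdict.
The state is a dict: "time_s": time; "qpos": joint angles; "joint_velocities": joint speeds; "tau": joint torques, N m; "ee_pos": TCP position; "orientation": TCP orientation; "contact_force": force on the tool from outside, world axes, zero at the start; "ft_torque": the same for the moment, N m; "width": opening from 0.0 (shut) to 1.0 (fully open).
Only numpy, scipy, OpenCV 4.12 (cv2) and the standard library are available. Lean on these libraries where they do the work, as an engineer would, in place of code of your own. Each camera call takes 0.05 s, during which the arm holds its last target. There are 200 camera calls.

### The job

Fit the fresh filter cartridge (white with a green grip bar) into the round bay on top of the blue fume extractor: line its grip bar up with the two white marks so that its lugs enter the slots, press it down against the spring, turn it clockwise (seen from above) until the bar points at the orange marks, and let go so that it stays locked. Leave the brown spent filter where it lies.

Things in the scene. Friction and masses are not known exactly. Their poses are not given: they have to be found in the camera images.
- fresh_grip (a point): Fresh filter, loose, 150 g: white drum, diameter 60, height 30 mm, green band; on top a green grip bar 60 long, 14 thick, 30 mm high. Two green lugs at the foot under the bar's ends, 14 wide, 6 mm high, reach 44 mm from the axis. Point: middle of the bar, on the axis, 45 mm above the underside. x along the bar and lugs, z up; a half turn makes no difference.
- spent_grip (a point): The spent filter, to be left alone: same shape and size as the fresh one, but brown with a dark band and a black grip bar. Same point and axes.
- bay (a point): Centre of the bay's mouth, in the top face of the fixed blue extractor (80 mm high, 150 wide in y, from -75 to +135 mm in x). z up; x through both white marks. Mouth: 70 mm round, lip 6 mm thick, slots 30 mm wide at +x and -x out to 50 mm. Grip point above it: 42 mm set in loosely; pressed under 33 mm it can turn (aim for 28); locked 33. Orange marks: 60 deg clockwise of white.
- plunger (a joint): How far the black plate in the bay is pressed down, in m: 0 at the start, 3 mm below the top face; sprung, 4 N at first, 9.5 N at its stop at 0.018. About 0.009 when a filter is locked: the lugs, turned under the lip, are held up against it by the spring.
- lock_ring (a joint): Angle of the black plate in rad: 0 at the start, growing clockwise seen from above, stop at 1.15. Four small bright dogs on it take the filter's lugs between them with about 12 degrees of play either way, so that the filter turns it along; light friction keeps it where it is left.
Not all that is in view belongs to the job. Of the things that look like the part that bears fresh_grip, the smallest one is meant.

How it is judged:
By the outcome, as a careful person would: the job done as asked, in the order asked, and still so for the second after the job is handed in, with the robot touching nothing.
It also fails if it takes over 45 s, if anything falls off the work surface, if the arm or the gripper's body presses on something with over 40 N, if the wrist force passes 120 N, or if a joint passes its speed limit or range.

## Working session

There is one attempt and no reset: what is moved stays moved. The work goes in short steps, Python scripts to look and compute and a tool call to move; the robot and the scene stay as the last step left them, time stands still between calls to the robot, and variables do not carry over. Pictures are saved under pics/ and viewed, about 8 in all and at most 12, crops included, and the job is handed in when it is done.

Besides the shell and the picture viewer there is one more tool, called after ">>>" as a command line: name --argument value ..., lists and objects as JSON in quotes. step_arm: Moves the arm, as the interface text tells. Its arguments: {"type":"object","properties":{"steps":{"type":"string"},"claw":{"type":"number"},"squeeze":{"type":"number"}},"required":["steps"]}

```bash
mkdir -p pics; cat > h.py <<'E'
import numpy as np, cv2, json, pickle
from plant import manip
def grab(n,save=None):
    f=manip.grab_frame(n)
    if save: cv2.imwrite('pics/'+save+'.png',f['image']); pickle.dump(f,open('pics/'+save+'.pkl','wb'))
    return f
def K(f):
    fl=240/np.tan(np.radians(f['vertical_fov'])/2)
    return np.array([[fl,0,f['cx']],[0,fl,f['cy']],[0,0,1.]]),np.array([f['k1'],0,0,0.])
def toworld(f,uv,z):
    k,d=K(f); R=np.array(f['R']);t=np.array(f['t'])
    p=cv2.undistortPoints(np.array(uv,float).reshape(-1,1,2),k,d).reshape(-1,2)
    r=np.c_[p,np.ones(len(p))]@R; c=-R.T@t
    s=(np.broadcast_to(z,len(p))-c[2])/r[:,2]
    return c+r*s[:,None]
def proj(f,X):
    k,d=K(f); return cv2.projectPoints(np.array(X,float).reshape(-1,3),cv2.Rodrigues(np.array(f['R']))[0],np.array(f['t'],float),k,d)[0].reshape(-1,2)
def load(s): return pickle.load(open('pics/'+s+'.pkl','rb'))
E
python3 - <<'E'
from h import *
a=grab('top','top0');b=grab('scene','scene0')
for f in(a,b): print(f['vertical_fov'],f['k1'],-np.array(f['R']).T@f['t'])
E
```

```text
44.67285156588114 -0.0603345990814824 [ 0.37962386 -0.01631575  0.9056202 ]
56.66807551722381 0.02857222047655581 [1.02603756 0.00984905 0.61249679]
```

View pics/top0.png

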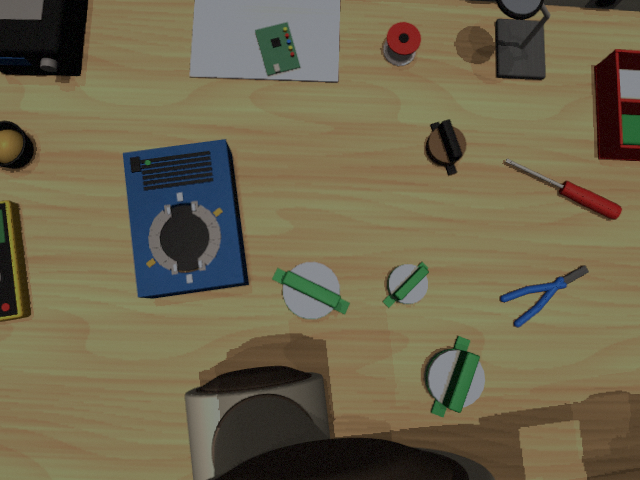

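View pics/scene0.png

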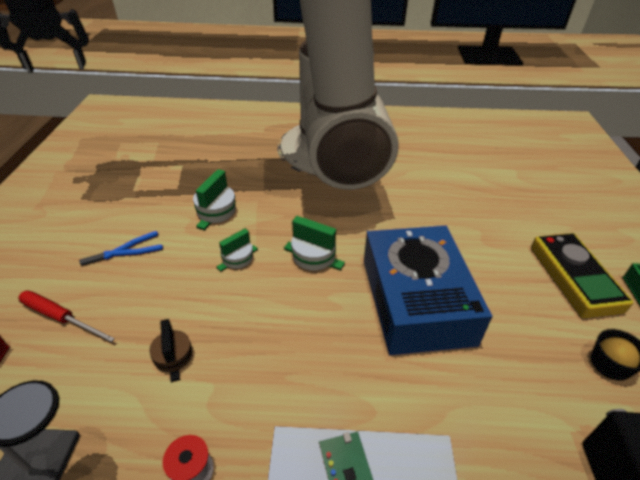

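Top view candidates for the fresh filter, all white with a green bar: (311,291), (408,285) and (456,379). The one at (408,285) is the smallest and matches the spent filter at (446,145). The bay is at about (185,237), with white marks at (180,197) and (189,279). I'll check both in an enlarged crop.

```bash
python3 - <<'E'
from h import *
f=load('top0'); im=f['image']
c=lambda x,y,w,h,s:cv2.resize(im[y:y+h,x:x+w],None,fx=s,fy=s,interpolation=cv2.INTER_CUBIC)
a=c(372,250,72,72,5.5);b=c(130,182,110,110,3.6)
h=396; cv2.imwrite('pics/crop1.png',np.hstack([a[:h],b[:h]])); print(a.shape,b.shape)
g=load('scene0')
# bar sizes
for n,uv in(('big',[(283,279),(340,306)]),('small',[(397,299),(422,267)]),('other',[(474,352),(455,408)])):
    p=toworld(f,uv,0.06);print(n,p.mean(0),np.linalg.norm(p[1]-p[0]))
E
```

```text
(396, 396, 3) (396, 396, 3)
big [ 0.40737512 -0.02730871  0.06      ] 0.09105088963364995
small [ 0.42525859 -0.16968102  0.06      ] 0.05981209793886607
other [ 0.28776825 -0.25146293  0.06      ] 0.08460087920891825
```

View pics/crop1.png

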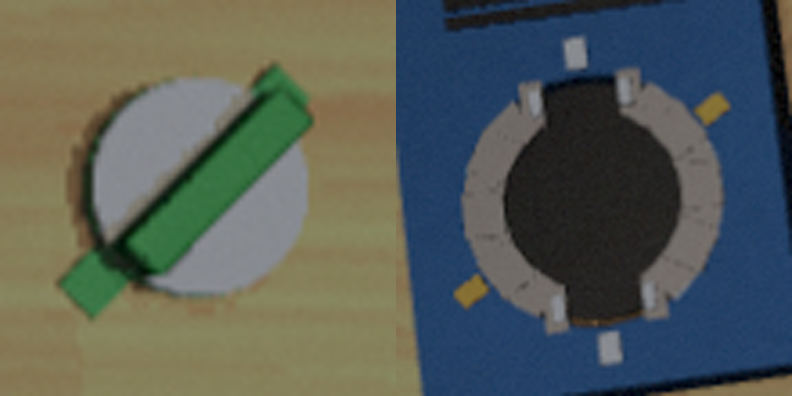

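The crop shows the fresh filter with bar-top corners at crop (125,240), (155,275), (313,120) and (278,85), and its 60 mm bar length fits. The bay's white marks are at crop (575,52) and (610,348), and its orange marks at (712,108) and (471,291).

```bash
python3 - <<'E'
from h import *
f=load('top0')
A=lambda p:np.array(p)/5.5+[372,250]-.4
B=lambda p:(np.array(p)-[396,0])/3.6+[130,182]-.4
p=toworld(f,A([(125,240),(155,275),(313,120),(278,85)]),.06)
ax=(p[2]+p[3]-p[0]-p[1])/2
print('bar',p.mean(0),np.linalg.norm(ax),np.linalg.norm(p[1]-p[0]),np.degrees(np.arctan2(ax[1],ax[0])))
print('drum',toworld(f,A([(203,188)]),.03), toworld(f,A([(95,188),(310,188)]),.03))
w=toworld(f,B([(575,52),(610,348)]),.08);o=toworld(f,B([(712,108),(471,291)]),.08)
for q in(w,o):
  d=q[0]-q[1];print(q.mean(0),np.linalg.norm(d),np.degrees(np.arctan2(d[1],d[0])))
s=manip.read_state();print(s)
from scipy.spatial.transform import Rotation as R
print(R.from_quat(s['orientation']).as_matrix().round(3))
# scene check
g=load('scene0');print(proj(g,[p.mean(0),w.mean(0)]))
E
```

```text
bar [ 0.42629375 -0.17215919  0.06      ] 0.05891424625088566 0.012103945881352501 -44.23122569789508
drum [[ 0.42555796 -0.1735407   0.03      ]] [[ 0.4247221  -0.14375032  0.03      ]
 [ 0.42638095 -0.20317972  0.03      ]]
[0.48003102 0.15593216 0.08      ] 0.11876936437782679 9.871149288497387
[0.47993964 0.15599903 0.08      ] 0.11813944429502304 -50.19242502942445
{'time_s': 0.1, 'qpos': array([-1.42299424e+00,  1.50934887e-01,  1.43792647e+00,  3.28481988e-06,
        1.55379587e+00, -1.34020665e-01]), 'joint_velocities': array([-0.00103728, -0.00141012, -0.00091292, -0.00016396,  0.00047726,
        0.00013835]), 'tau': array([ 5.23049137e-03, -7.14377904e+01, -5.71793962e+01, -1.52847715e-04,
        7.12292953e-03, -4.97121823e-05]), 'ee_pos': array([ 0.15985113, -0.55211686,  0.23075662]), 'orientation': array([-0.7000967 , -0.09968633,  0.70009956, -0.09893356]), 'contact_force': array([-0.11691766,  0.00073815,  0.21276822]), 'ft_torque': array([ 0.03138375, -0.03216412, -0.01622696]), 'width': 1.0005854752659236}
[[-0.     0.278 -0.961]
 [ 0.001 -0.961 -0.278]
 [-1.    -0.001 -0.   ]]
[[233.35039547 235.60936194]
 [417.48806231 255.95612053]]
```

>>> step_arm --steps "27 38 -6 0 0 8.5; 54 76 -12 0 0 17; 80 114 -18 0 0 25.5; 107 152 -24 0 0 34; 133 190 -30 0 0 42.5; 160 228 -36 0 0 51; 186 266 -42 0 0 59.5; 213 304 -48 0 0 68" --claw -1 --squeeze 60

```text
time_s: 0.9
ee_pos: [0.3734, -0.2465, 0.183]
orientation: [-0.523, -0.475, 0.524, -0.475]
contact_force: [0.4, -1.1, 0.8]
width: 0.998
```

>>> step_arm --steps "9 13 -6 0 0 8.5; 18 26 -12 0 0 17; 27 39 -18 0 0 25.5; 36 52 -20 0 0 34; 45 65 -20 0 0 42.5; 53 75 -20 0 0 51; 53 75 -20 0 0 51.7; 53 75 -20 0 0 51.7"

```text
time_s: 1.7
ee_pos: [0.4257, -0.1733, 0.1631]
orientation: [0.267, 0.655, -0.267, 0.655]
contact_force: [-0.6, -0.0, 0.0]
width: 0.999
```

```bash
cat >> h.py <<'E'
from scipy.spatial.transform import Rotation as R
def st():
    s=manip.read_state();M=R.from_quat(s['orientation']).as_matrix()
    print('t',s['time_s'],'tcp',(s['ee_pos']*1000).round(1),'yawY',np.degrees(np.arctan2(M[1,1],M[0,1])).round(2),'xaxis',M[:,0].round(3),'F',s['contact_force'].round(1),'T',s['ft_torque'].round(2),'w',round(s['width'],3),'q6',s['qpos'][5].round(2))
E
python3 - <<'E'
from h import *
st(); f=grab('wrist','w0')
print(proj(f,[[.426,-.173,.06]]),-np.array(f['R']).T@f['t'])
E
```

```text
t 1.7 tcp [ 425.7 -173.3  163.1] yawY 45.7 xaxis [-0.001  0.    -1.   ] F [-0.6 -0.   0. ] T [-0.04 -0.01 -0.01] w 0.999 q6 -1.35
[[324.74710613 243.01410631]] [ 0.37230309 -0.12180738  0.30482934]
```

View pics/w0.png

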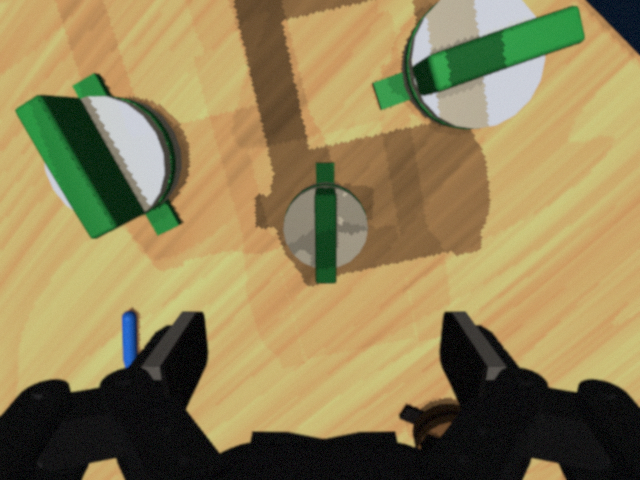

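Wrist view: the bar is vertical in the picture, centred on column ~326 (predicted 325), from row ~188 to 283. The orientation is right, so I'll check the position along the bar from a pixel profile.

```bash
python3 - <<'E'
from h import *
f=load('w0');im=f['image']
print([(r,*im[r,321:331].mean(0).astype(int)) for r in list(range(158,200,2))+list(range(274,290,2))])
print([(c,*im[225:260,c].mean(0).astype(int)) for c in range(310,342,2)])
c=np.array([.426,-.173]);a=np.array([np.cos(np.radians(-44.2)),np.sin(np.radians(-44.2))])
print(proj(f,[[*(c+a*s),z] for s,z in((-.03,.06),(.03,.06),(-.03,.03),(.03,.03),(-.044,.006),(.044,.006))]))
E
```

```text
[(158, np.int64(63), np.int64(99), np.int64(131)), (160, np.int64(62), np.int64(99), np.int64(130)), (162, np.int64(46), np.int64(80), np.int64(86)), (164, np.int64(37), np.int64(78), np.int64(29)), (166, np.int64(38), np.int64(79), np.int64(25)), (168, np.int64(37), np.int64(78), np.int64(25)), (170, np.int64(36), np.int64(78), np.int64(24)), (172, np.int64(35), np.int64(78), np.int64(24)), (174, np.int64(37), np.int64(79), np.int64(24)), (176, np.int64(35), np.int64(78), np.int64(22)), (178, np.int64(33), np.int64(77), np.int64(22)), (180, np.int64(35), np.int64(78), np.int64(25)), (182, np.int64(45), np.int64(72), np.int64(45)), (184, np.int64(39), np.int64(60), np.int64(41)), (186, np.int64(54), np.int64(71), np.int64(63)), (188, np.int64(34), np.int64(54), np.int64(34)), (190, np.int64(19), np.int64(45), np.int64(13)), (192, np.int64(21), np.int64(47), np.int64(13)), (194, np.int64(25), np.int64(56), np.int64(14)), (196, np.int64(33), np.int64(73), np.int64(21)), (198, np.int64(34), np.int64(77), np.int64(22)), (274, np.int64(37), np.int64(84), np.int64(24)), (276, np.int64(36),
[... 604 characters left out ...]
 np.int64(67), np.int64(18)), (322, np.int64(30), np.int64(67), np.int64(18)), (324, np.int64(30), np.int64(67), np.int64(19)), (326, np.int64(28), np.int64(66), np.int64(16)), (328, np.int64(28), np.int64(65), np.int64(17)), (330, np.int64(29), np.int64(66), np.int64(18)), (332, np.int64(29), np.int64(65), np.int64(17)), (334, np.int64(29), np.int64(63), np.int64(21)), (336, np.int64(72), np.int64(90), np.int64(85)), (338, np.int64(117), np.int64(134), np.int64(141)), (340, np.int64(124), np.int64(142), np.int64(150))]
[[324.70314742 196.30201384]
 [324.78556517 286.66991659]
 [324.56428928 188.5054223 ]
 [324.64798437 270.47685314]
 [324.45070129 164.37070874]
 [324.57291985 276.2446212 ]]
```

>>> step_arm --steps "-1 1 -30 0 0 0; -1 1 -70 0 0 0; -1 1 -105 0 0 0; -1 1 -122 0 0 0; -1 1 -127 0 0 0; -1 1 -127 0 0 0; -1 1 -127 0 0 0; -1 1 -127 0 0 0"

```text
time_s: 2.55
ee_pos: [0.4254, -0.1727, 0.0374]
orientation: [0.266, 0.655, -0.266, 0.656]
contact_force: [1.8, -0.2, 0.7]
width: 1.0
```

>>> step_arm --steps "0 0 0 0 0 0; 0 0 0 0 0 0; 0 0 0 0 0 0; 0 0 0 0 0 0; 0 0 0 0 0 0; 0 0 0 0 0 0; 0 0 0 0 0 0; 0 0 0 0 0 0" --claw 1 --squeeze 60

```text
time_s: 3.35
ee_pos: [0.4249, -0.1723, 0.0363]
orientation: [0.266, 0.655, -0.266, 0.655]
contact_force: [0.0, 0.5, -0.3]
width: 0.15
```

```bash
python3 -c "
from h import *
st()"
```

```text
t 3.35 tcp [ 424.9 -172.3   36.3] yawY 45.85 xaxis [-0. -0. -1.] F [ 0.   0.5 -0.3] T [0.04 0.04 0.02] w 0.15 q6 -1.35
```

>>> step_arm --steps "0 0 20 0 0 0; 0 0 60 0 0 0; 0 0 105 0 0 0; 5 20 145 0 0 5; 10 60 154 0 0 13; 17 100 154 0 0 21; 24 145 154 0 0 29; 31 190 154 0 0 37"

```text
time_s: 4.15
ee_pos: [0.4557, 0.0193, 0.1904]
orientation: [0.042, 0.706, -0.042, 0.706]
contact_force: [1.1, -1.0, -2.1]
width: 0.145
```

>>> step_arm --steps "8 45 0 0 0 7; 16 90 0 0 0 13; 21 120 0 0 0 17; 24 138 0 0 0 17; 24 138 -10 0 0 17; 24 138 -20 0 0 17; 24 138 -30 0 0 17; 24 138 -30 0 0 17"

```text
time_s: 4.95
ee_pos: [0.4791, 0.1548, 0.1585]
orientation: [-0.06, 0.705, 0.06, 0.704]
contact_force: [0.8, -0.1, -1.2]
width: 0.152
```

```bash
python3 - <<'E'
from h import *
st(); f=grab('wrist','w1');g=grab('top','t1');s=grab('scene','s1')
c=np.array([.480,.156]);a=np.radians(9.87);u=np.array([np.cos(a),np.sin(a)])
print(proj(f,[[*(c+u*x),.08] for x in(-.0594,0,.0594)]).round())
im=s['image'][150:330,330:510]
cv2.imwrite('pics/m1.png',np.hstack([cv2.resize(im,(480,480),interpolation=3)[:480],f['image'][:, 160:480]]))
E
```

```text
t 4.95 tcp [479.1 154.8 158.5] yawY 99.77 xaxis [-0.003 -0.001 -1.   ] F [ 0.8 -0.1 -1.2] T [-0.    0.01 -0.  ] w 0.152 q6 -1.58
[[325. 153.]
 [325. 258.]
 [325. 348.]]
```

View pics/m1.png

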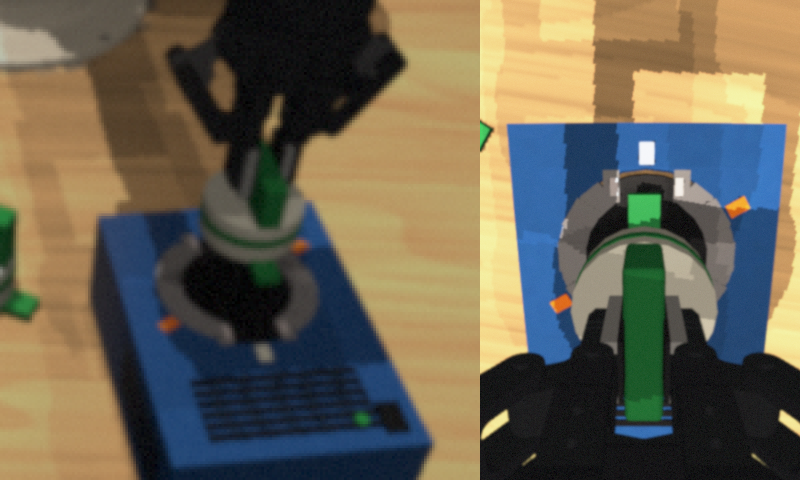

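The filter is held level over the bay. In the wrist view, the white mark at (327,153) and the lug at (325,194..) are in line with the predicted column 325. Next I'll check the position along the bar.

```bash
python3 - <<'E'
from h import *
f=load('w1');t=load('t1')
c=np.array([.4791,.1548]);a=np.radians(9.77);u=np.array([np.cos(a),np.sin(a)]);z=.122
print(proj(f,[[*(c-u*x),z+h] for x,h in((.044,.006),(.042,.006),(.046,.006),(.03,.06))]).round(1))
print(proj(f,[[*(np.array([.48,.156])+u*x),.08] for x in(-.0594,-.0574,.05)]).round(1))
im=f['image'];print([(r,*im[r,320:330].mean(0).astype(int)) for r in range(186,202,1)])
print([(c,*im[198:215,c].mean(0).astype(int)) for c in list(range(304,312))+list(range(336,346))])
print([(r,*im[r,322:332].mean(0).astype(int)) for r in list(range(138,146))+list(range(160,170))])
E
```

```text
[[323.  194.5]
 [323.  199.1]
 [323.  189.9]
 [322.9 268.6]]
[[324.9 152.8]
 [324.9 156.6]
 [324.7 334.3]]
[(186, np.int64(23), np.int64(24), np.int64(23)), (187, np.int64(19), np.int64(20), np.int64(20)), (188, np.int64(21), np.int64(21), np.int64(21)), (189, np.int64(18), np.int64(20), np.int64(19)), (190, np.int64(21), np.int64(22), np.int64(20)), (191, np.int64(17), np.int64(24), np.int64(17)), (192, np.int64(22), np.int64(41), np.int64(19)), (193, np.int64(32), np.int64(68), np.int64(21)), (194, np.int64(56), np.int64(117), np.int64(41)), (195, np.int64(81), np.int64(167), np.int64(60)), (196, np.int64(92), np.int64(188), np.int64(69)), (197, np.int64(95), np.int64(191), np.int64(71)), (198, np.int64(93), np.int64(190), np.int64(69)), (199, np.int64(94), np.int64(190), np.int64(69)), (200, np.int64(94), np.int64(190), np.int64(69)), (201, np.int64(94), np.int64(189), np.int64(70))]
[(304, np.int64(37), np.int64(38), np.int64(40)), (305, np.int64(36), np.int64(38), np.int64(38)), (306, np.int64(38), np.int64(49), np.int64(39)), (307, np.int64(49), np.int64(83), np.int64(43)), (30
[... 919 characters left out ...]
np.int64(226), np.int64(218)), (143, np.int64(247), np.int64(242), np.int64(239)), (144, np.int64(249), np.int64(246), np.int64(244)), (145, np.int64(249), np.int64(246), np.int64(244)), (160, np.int64(249), np.int64(246), np.int64(245)), (161, np.int64(249), np.int64(246), np.int64(244)), (162, np.int64(249), np.int64(245), np.int64(244)), (163, np.int64(244), np.int64(238), np.int64(235)), (164, np.int64(223), np.int64(206), np.int64(194)), (165, np.int64(185), np.int64(146), np.int64(124)), (166, np.int64(172), np.int64(114), np.int64(73)), (167, np.int64(165), np.int64(103), np.int64(54)), (168, np.int64(145), np.int64(93), np.int64(56)), (169, np.int64(117), np.int64(91), np.int64(85))]
```

>>> step_arm --steps "1 1.3 -10 0 0 0; 1 1.3 -22 0 0 0; 1 1.3 -30 0 0 0; 1 1.3 -36 0 0 0; 1 1.3 -40 0 0 0; 1 1.3 -44 0 0 0; 1 1.3 -47 0 0 0; 1 1.3 -47 0 0 0"

```text
time_s: 5.9
ee_pos: [0.481, 0.157, 0.1132]
orientation: [-0.061, 0.704, 0.061, 0.705]
contact_force: [-1.0, -0.4, 2.2]
width: 0.146
```

```bash
python3 -c "
from h import *
st()"
```

```text
t 5.9 tcp [481.  157.  113.2] yawY 99.85 xaxis [ 0. -0. -1.] F [-1.  -0.4  2.2] T [-0.12  0.09 -0.03] w 0.146 q6 -1.58
```

Plate contact came at the expected height (about 4 N). Now I press down.

>>> step_arm --steps "0 0 -3 0 0 0; 0 0 -6 0 0 0; 0 0 -9 0 0 0; 0 0 -12 0 0 0; 0 0 -14 0 0 0; 0 0 -14 0 0 0; 0 0 -14 0 0 0; 0 0 -14 0 0 0"

```text
time_s: 6.7
ee_pos: [0.4811, 0.157, 0.0994]
orientation: [-0.061, 0.704, 0.061, 0.705]
contact_force: [-0.3, -0.5, 7.0]
width: 0.148
```

```bash
python3 - <<'E'
from h import *
st();s=grab('scene','s2');w=grab('wrist','w2')
im=s['image'][150:330,330:510]
cv2.imwrite('pics/m2.png',np.hstack([cv2.resize(im,(480,480),interpolation=3)[:480],w['image'][:, 160:480]]))
E
```

```text
t 6.7 tcp [481.1 157.   99.4] yawY 99.84 xaxis [ 0.001 -0.    -1.   ] F [-0.3 -0.5  7. ] T [-0.17  0.05 -0.  ] w 0.148 q6 -1.58
```

View pics/m2.png

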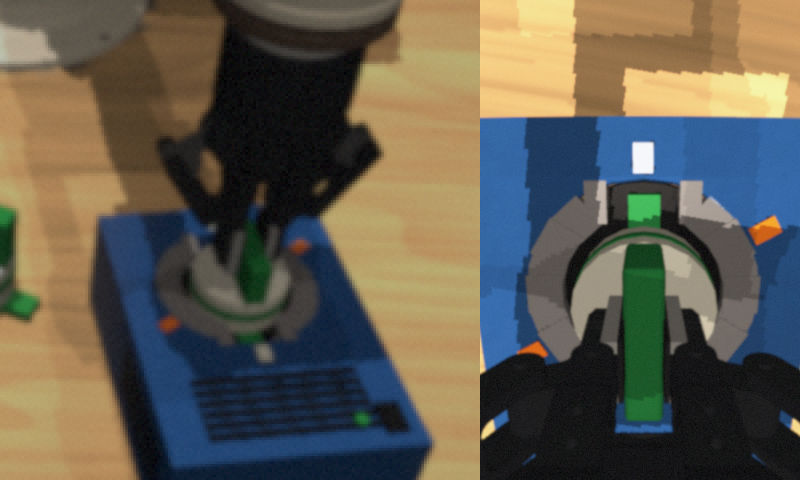

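The lugs are in the slots, the drum is down inside the mouth, and the 8.3 N spring force matches a 14 mm press. Now the clockwise turn.

>>> step_arm --steps "0 0 0 0 0 -4; 0 0 0 0 0 -9; 0 0 0 0 0 -14; 0 0 0 0 0 -19; 0 0 0 0 0 -24; 0 0 0 0 0 -29; 0 0 0 0 0 -34; 0 0 0 0 0 -34"

```text
time_s: 7.6
ee_pos: [0.4811, 0.1568, 0.0994]
orientation: [0.149, 0.691, -0.149, 0.691]
contact_force: [-0.2, -1.1, 5.5]
width: 0.151
```

```bash
python3 -c "
from h import *
st()"
```

```text
t 7.6 tcp [481.1 156.8  99.4] yawY 65.65 xaxis [ 0.001 -0.001 -1.   ] F [-0.2 -1.1  5.5] T [-0.49  0.04 -0.02] w 0.151 q6 -0.98
```

>>> step_arm --steps "0 0 0 0 0 -5; 0 0 0 0 0 -10; 0 0 0 0 0 -15; 0 0 0 0 0 -20; 0 0 0 0 0 -24; 0 0 0 0 0 -26; 0 0 0 0 0 -26; 0 0 0 0 0 -26"

```text
time_s: 8.4
ee_pos: [0.4811, 0.1568, 0.0994]
orientation: [0.3, 0.64, -0.3, 0.641]
contact_force: [-0.8, -2.3, 5.1]
width: 0.154
```

>>> step_arm --steps "0 0 1 0 0 0; 0 0 2 0 0 0; 0 0 3 0 0 0; 0 0 4 0 0 0; 0 0 5 0 0 0; 0 0 5 0 0 0; 0 0 5 0 0 0; 0 0 5 0 0 0"

```text
time_s: 9.2
ee_pos: [0.4809, 0.1569, 0.1042]
orientation: [0.3, 0.64, -0.3, 0.64]
contact_force: [2.6, -3.6, 0.8]
width: 0.148
```

```bash
python3 - <<'E'
from h import *
st();s=grab('scene','s3');w=grab('wrist','w3')
im=s['image'][150:330,330:510]
cv2.imwrite('pics/m3.png',np.hstack([cv2.resize(im,(480,480),interpolation=3)[:480],w['image'][:, 160:480]]))
E
```

```text
t 9.2 tcp [480.9 156.9 104.2] yawY 39.84 xaxis [-0. -0. -1.] F [ 2.6 -3.6  0.8] T [-0.69 -0.37 -0.01] w 0.148 q6 -0.53
```

View pics/m3.png

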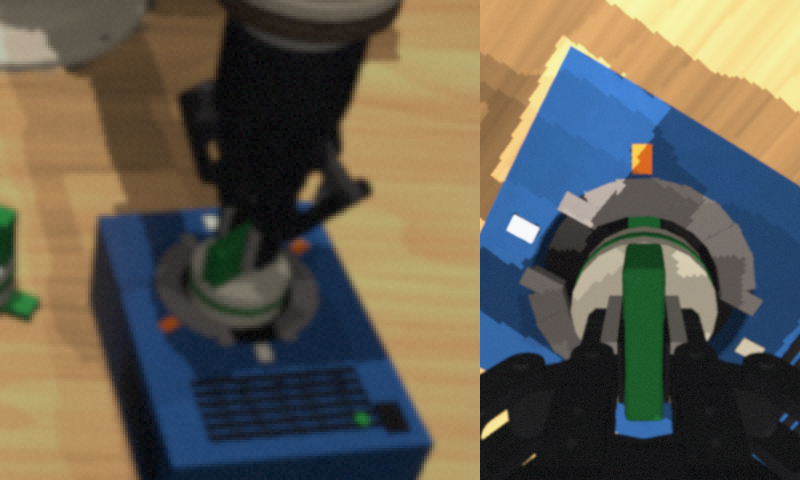

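The bar points at the orange mark, with the bar at column 644 and the mark at 641. The lug is under the lip and the force has dropped. I'll release and back off.

>>> step_arm --steps "0 0 0 0 0 0; 0 0 0 0 0 0; 0 0 0 0 0 0; 0 0 0 0 0 0; 0 0 0 0 0 0; 0 0 0 0 0 0; 0 0 0 0 0 0; 0 0 0 0 0 0" --claw -1

```text
time_s: 10.1
ee_pos: [0.4809, 0.157, 0.1043]
orientation: [0.3, 0.64, -0.3, 0.64]
contact_force: [-0.5, 0.9, 0.1]
width: 1.001
```

>>> step_arm --steps "0 0 10 0 0 0; 0 0 30 0 0 0; 0 0 60 0 0 0; -20 -10 90 0 0 0; -50 -30 110 0 0 0; -80 -60 120 0 0 0; -110 -90 130 0 0 0; -140 -120 130 0 0 0"

```text
time_s: 10.9
ee_pos: [0.3398, 0.0364, 0.2361]
orientation: [0.3, 0.64, -0.299, 0.641]
contact_force: [0.7, -1.6, 0.6]
width: 0.997
```

>>> step_arm --steps "-5 -30 0 0 0 0; -5 -70 0 0 0 0; -5 -110 0 0 0 0; -5 -150 0 0 0 0; -5 -180 0 0 0 0; -5 -180 0 0 0 0; -5 -180 0 0 0 0; -5 -180 0 0 0 0"

```text
time_s: 11.7
ee_pos: [0.3359, -0.1424, 0.2346]
orientation: [0.3, 0.64, -0.3, 0.641]
contact_force: [0.5, -0.1, 0.8]
width: 1.0
```

```bash
python3 - <<'E'
from h import *
st();s=grab('scene','s4');w=grab('top','t4')
im=s['image'][170:310,340:480];b=w['image'][180:300,120:240]
print(proj(w,[[.48,.156,.08+.048]]))
cv2.imwrite('pics/m4.png',np.hstack([cv2.resize(i,(400,400),interpolation=3) for i in(im,b)]))
E
```

```text
t 11.7 tcp [ 335.9 -142.4  234.6] yawY 39.88 xaxis [ 0. -0. -1.] F [ 0.5 -0.1  0.8] T [-0.03 -0.02  0.02] w 1.0 q6 -1.31
[[176.80616173 232.26615007]]
```

View pics/m4.png

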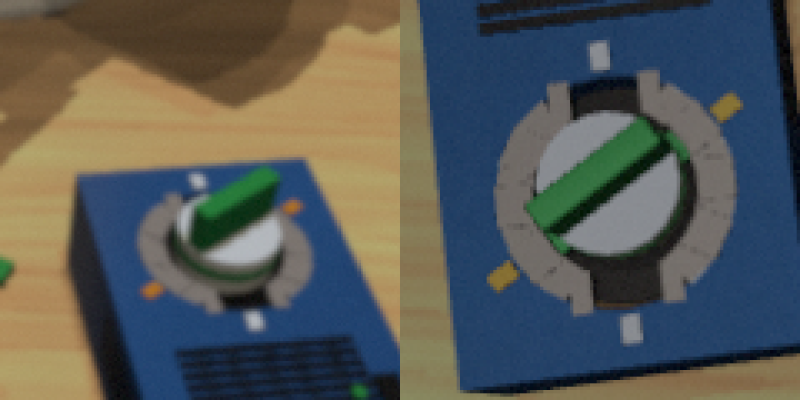

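The bar runs parallel to the orange line (image angle 37.7° against 37.1°). I'll do one last height check in the scene view, then hand in.

```bash
python3 - <<'E'
from h import *
s=load('s4');print('33mm,42mm predicted bar-top centre; measured ~ (422.6,236.5)',proj(s,[[.481,.157,.128],[.481,.157,.137]]).round(1))
print(manip.hand_in())
E
```

```text
33mm,42mm predicted bar-top centre; measured ~ (422.6,236.5) [[423.  235.5]
 [423.9 231.3]]
the job is handed in; nothing more can be done
None
```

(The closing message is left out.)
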